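# Hold a set-screw collar on the flat of a honing spindle

### The arm

A 7-joint arm with a two-finger parallel gripper is mounted at the origin on the work surface. World frame = base frame: x ahead of the robot, y to its left, z up, the work surface at z = 0. Lengths are in m, angles in rad, forces in N, time in s.
With the tool pointing down it reaches from about 0.4 to 0.925 m from the base axis. Payload 5.6 kg.
Tool frame: the origin (TCP) lies midway between the tips of the shut fingers; the grasp point (between the pads) lies 19 mm behind it; z points along the fingers, y is the line along which they close (so a half turn about z gives the same grasp; the last joint's range is limited). The gripper opens to 85 mm and grips with 20 to 120 N. Pads are 22 mm wide; open, the fingers measure 114 mm over their backs; the gripper's body (76 mm by 85 mm) begins 54 mm behind the grasp point. The pads swing forward as they close: fully open they stand 13 mm farther back than shut.
Start: joints at [1.289, 0.468, -0.012, 1.603, 0.006, 1.071, -0.056], TCP at [0.154, -0.632, 0.231] pointing down, gripper open.
Joint ranges: [-2.53, 2.53], [-0.31, 2.02], [-1.57, 1.55], [0.28, 2.44], [-1.29, 4.43], [0.15, 1.84], [-2.92, 2.92]. Speed limits (rad/s): [2.57, 2.57, 3.14, 3.14, 3.14, 3.14, 3.14].

### API

Orientations are given as [roll, pitch, yaw] about the fixed x, y, z axes, in that order (R = Rz(yaw) Ry(pitch) Rx(roll)).
In Python, from workcell import arm gives the robot as it stands.
- The arm moves only by the tool servo_tool, never from a script. Its argument "rows" is a list of rows, each an object with "offset": the shift along the tool's x, y, z in mm, a list of three; "rot": the turn, a rotation vector about the tool's x, y, z in rad, a list of three; "jaw": the finger opening in mm, from 0 to 85.4. A call has 1 to 20 rows; each row shifts and turns the commanded pose from where the row before left it, along the tool's axes as they then stand; what a row does not reach is not made up. A row lasts 1/8 s, in which the tool goes at most 62.5 mm and 10.7 degrees, less where a joint would pass 70% of its speed; a pose out of reach is approached as far as the arm can. A call is refused whole if a number of a shift passes 62.5 or a number of a turn 0.188, either way. A call with a gripper value outside its range is refused whole. The fingers move at their own pace and stop on an object; "squeeze" is the grip in N (left out, the last holds). Time passes only in rows, so rows that do not move let the fingers close. It gives the time, the measured TCP pose, the force, the opening and the grip force at its end, in the units of the state.
- arm.state(): the state, without advancing time (a new reading comes with each control period).
- arm.camera(name): name is "scene" or "side" or "wrist"; returns (picture, depth): 384x512x3 uint8, red, green, blue; 384x512 float32, m along the optical axis (not along the pixel's ray), 0 where there is no reading.
- arm.calibration(name): a dict with "camera_matrix" (3x3 intrinsics, pixels), "view" (4x4, takes a point from world to camera coordinates). Camera axes: x right, y up, looking along -z (the intrinsics and any distortion apply to the point x, -y, -z); pixel columns grow to the right and rows downward; lengths in m; the calibration is good to about 2 mm. A picture is of the moment at which its call begins: read the wrist's pose just before it. calibration takes no time and is no camera call; for the wrist camera it gives the pose at the moment of the call.
- arm.job_done(): hands the job in; it is judged then, once.
The state is a dict: "t": time; "qpos": joint angles; "qvel": joint speeds; "effort": joint torques, N m; "position": TCP position; "orientation": TCP orientation; "force": force on the tool from outside, world axes, zero at the start; "torque": the same for the moment, N m; "finger_gap": opening from 0.0 (shut) to 1.0 (fully open); "gripper_force": force on a finger pad.
Only numpy, scipy, OpenCV 4.12 (cv2) and the standard library are available. Lean on these libraries where they do the work, as an engineer would, in place of code of your own. Each camera call takes 0.05 s, during which the arm holds its last target. There are 200 camera calls.

### The job

Get the carving-tool honing machine ready for its set screw to be tightened: first give the spindle a shot of oil by swinging the oiler's sprung lever to its stop and letting it spring all the way back, then turn the spindle by its shaft until the ground flat faces the index pin. Then slip the loose collar that has the set screw over the spindle, its screw on the flat and pointing at the index pin, push it down until the sprung cup under it has gone down about 5 mm, and finish while still holding the collar gripped and pressed there, for a colleague to tighten the screw. Leave the other things on the bench where they lie.

Things in the scene. Friction and masses are not known exactly. Their poses are not given: they have to be found in the camera images.
- spindle_top (a point): Centre of the top of the honing machine's upright dark steel spindle, 164 mm above the bench. Axes are the machine's (not turning with the spindle): z up, x away from the robot at yaw 0, y from spindle to oiler. Spindle 22 mm in diameter with one bright flat along its side 5.5 mm from the axis (16.5 mm across flat and round back), top 5 mm tapered. It stands 46 mm clear above the sprung cup.
- spindle (a joint): Turn of the spindle, rad, anticlockwise from above positive; 0 when the flat faces the index pin: the flat looks along the machine's -y turned by this angle. Starts at 0.6 to 1.9; turns 3.1 either way, stays where left (friction 0.05 N m). A cork honing wheel, 100 mm across, top 86 mm above the bench, is fast on it below the cup.
- index_pin (a point): Top of the short upright brass index pin, 8 mm in diameter, 42 mm tall, on the gearbox 64 mm from the spindle's axis on the machine's -y side; its top is 102 mm above the bench.
- cup_top (a point): Centre of the flat top (38 mm across) of the dark sprung cup round the spindle, 118 mm above the bench when up; the collar comes to rest on it.
- thrust_cup (a joint): How far the sprung cup is pushed down, m: 0 up, at most 0.008. It takes 3 N to start and 1.2 N more for each mm; the collar's own weight does not move it.
- oiler_knob (a point): Mid-height of the upright black knob (16 mm in diameter) at the end of the oiler's flat lever, 107 mm above the bench; the knob reaches 17 mm above and 12 mm below this point. It moves with the lever. Around and below the knob is free space down to the machine's base plate, 12 mm high.
- oiler_pivot (a point): Pivot of the oiler lever, an upright axis on top of the oiler's aluminium block (50 x 55 mm, top 70 mm above the bench), 190 mm from the spindle on the machine's +y side; the knob is 70 mm from it.
- oiler_lever (a joint): Swing of the oiler lever, rad: 0 at rest, where the lever points to the machine's -x; it swings clockwise seen from above, the knob going towards the machine's +y (away from the spindle), to a stop at 1.0. Sprung: about 1 N at the knob to start, 4 N at the stop; springs back to 0 when let go.
- collar_mid (a point): Centre, half-way up, of the loose steel collar: a ring of 42 mm outside diameter, 26 mm bore, 24 mm tall, 0.16 kg, lying flat on the bench at one of three places, z up. Its x axis points along its set screw, from the axis outward.
- collar_screw (a point): Outer end of the set screw's head (10 mm in diameter, standing 9 mm out of the rim), 30 mm from the collar's axis at mid height. The screw's 7 mm thick tip stands into the bore to 7 mm from the axis, so the collar goes down over the spindle only with the screw over the flat (within about 0.3 rad).
- spacer: Loose plain steel ring of the collar's size with no screw; not needed, leave it. Origin at the centre of its underside.
- bush: Loose solid steel flanged bush, flange 52 mm, 26 mm tall; not needed, leave it. Origin at the centre of its underside.
- gouge: Wood-carving gouge with dark wooden handle, 240 mm long, lying between robot and machine; leave it. Origin at the middle of its length, on the bench.
- compound_bar: Green bar of honing compound, 75 x 35 x 25 mm, lying near the robot; leave it. Origin at the centre of its underside.
Not all that is in view belongs to the job. Leave any purple look-alike of the part that bears collar_mid alone.

How it is judged:
On the way, in this order (a step that is already met when the one before it is completed fails the run):
1. the oiler lever is swung to its stop (value of joint oiler_lever above 0.9 rad), for 0.05 s.
2. the lever has sprung back (value of joint oiler_lever below 0.08 rad), for 0.1 s.
3. the spindle's flat faces the index pin, the collar not yet on it (value of joint spindle between -0.2 and 0.2 rad and horizontal distance between collar_mid and spindle_top above 0.03 m), for 0.2 s.
At the end, for the whole second after the job is handed in: Lever back (under 0.08 rad); flat facing the pin within 0.25 rad; collar level on the sprung cup, centred within 5 mm, its screw towards the pin within 0.35 rad; fingers still holding it (over 3 N), the cup pushed down more than 3 mm (value of joint spindle between -0.25 and 0.25 rad and value of joint oiler_lever below 0.08 rad and horizontal distance between collar_mid and spindle_top below 0.005 m and z of collar_mid in the frame of cup_top below 0.015 m and angle between collar_mid's own z axis and vertical below 0.12 rad and angle between the x axis of collar_mid and the y axis of spindle_top, either way round below 0.35 rad and horizontal distance between collar_screw and index_pin below 0.05 m and value of joint thrust_cup above 0.003 m and contact force between the fingers and collar above 3 N); the arm keeps its last pose, push and grip.
It fails at once if another thing on the bench is shifted by more than 30 mm (distance of any of spacer, bush, gouge, compound_bar from where it was at the start of the episode above 0.03 m).
It also fails if it takes over 72 s, if anything falls off the work surface, if the arm or the gripper's body presses on something with over 40 N, if the wrist force passes 120 N, or if a joint passes its speed limit or range.

## Working session

There is one attempt and no reset: what is moved stays moved. The work goes in short steps, Python scripts to look and compute and a tool call to move; the robot and the scene stay as the last step left them, time stands still between calls to the robot, and variables do not carry over. Pictures are saved under pics/ and viewed, at most 10 in all, crops included, and the job is handed in when it is done.

Besides the shell and the picture viewer there is one more tool, called in YAML: its name, and indented under it one key for each argument. servo_tool: Moves the arm, as the interface text tells. Its arguments: {"type":"object","properties":{"rows":{"type":"array"},"squeeze":{"type":"number"}},"required":["rows"]}

```bash
ls; mkdir -p pics; cat > h.py <<'E'
import numpy as np, cv2
from workcell import arm
def snap(n):
    c=arm.calibration(n); p,d=arm.camera(n); return p,d,np.array(c["camera_matrix"]),np.array(c["view"])
def pts(d,K,V):
    v,u=np.mgrid[:d.shape[0],:d.shape[1]]
    P=np.stack([(u-K[0,2])/K[0,0]*d,-(v-K[1,2])/K[1,1]*d,-d,np.ones_like(d)],-1)
    W=P@np.linalg.inv(V).T; W=W[...,:3]; W[d==0]=np.nan; return W
def ray(u,v,z,K,V):
    I=np.linalg.inv(V); r=I[:3,:3]@np.array([(u-K[0,2])/K[0,0],-(v-K[1,2])/K[1,1],-1]); o=I[:3,3]
    return o+r*(z-o[2])/r[2]
def save(n,p): cv2.imwrite("pics/"+n,p[...,::-1])
E
python3 - <<'E'
from h import *
for n in("scene","side"):
    p,d,K,V=snap(n); save(n+"0.png",p); np.savez(n+"0.npz",p=p,d=d,K=K,V=V)
    print(n,np.linalg.inv(V)[:3,3], arm.calibration(n).keys(),(d==0).mean())
print(arm.state())
E
```

```text
pics
scene [ 1.28513231 -0.68274826  0.83885643] dict_keys(['camera_matrix', 'view']) 0.014790852864583334
side [0.0507331  0.40324268 0.73292414] dict_keys(['camera_matrix', 'view']) 0.004109700520833333
{'t': 0.1, 'qpos': array([ 1.28896857,  0.46827256, -0.01160333,  1.60355008,  0.00599623,
        1.07138557, -0.05626898]), 'qvel': array([ 0.00030946, -0.00195939,  0.00177828, -0.0021952 ,  0.00065607,
       -0.00062661, -0.00174678]), 'effort': array([ 6.20682877e-04, -5.33523667e+01,  2.13756290e-02, -2.51967573e+01,
        1.15365966e-02,  4.33985871e-03,  8.31430702e-05]), 'position': array([ 0.15358406, -0.63107452,  0.23043664]), 'orientation': array([-3.14001548e+00,  1.11184181e-04,  2.38793161e-01]), 'force': array([-0.74426889, -0.41262594, -0.06999596]), 'torque': array([-0.00612127,  0.0357941 ,  0.03993377]), 'gripper_force': 0.0, 'finger_gap': 0.9994589782379395}
```

View pics/scene0.png

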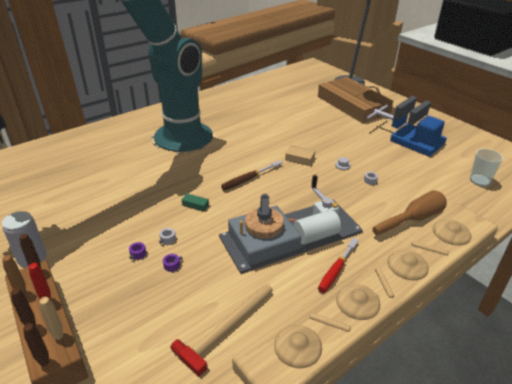

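View pics/side0.png

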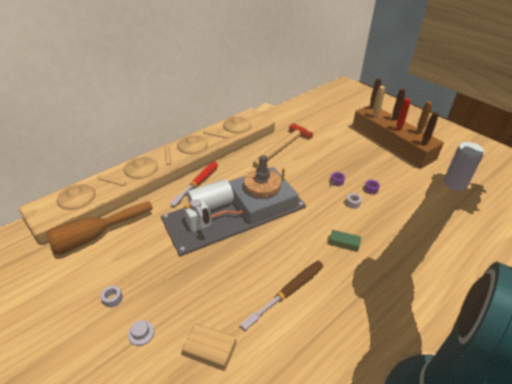

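The scene view shows the spindle at about (265,205), the oiler knob at (315,182), grey rings at (168,236) and (371,178), purple rings at (137,250) and (172,262), and the flanged bush at (343,163). In the side view the grey rings are at (353,200) and (111,296). Next I'll enlarge the two grey candidates to look for the screw, and measure the machine.

```bash
cat > m.py <<'E'
from h import *
tiles=[]
for n,L in(("scene",[(168,236),(371,178),(265,210)]),("side",[(353,200),(111,296),(262,175)])):
    z=np.load(n+"0.npz"); p,d,K,V=(z[k] for k in"pdKV"); W=pts(d,K,V)
    row=[]
    for (u,v) in L:
        r=28 if u in(265,262) else 16
        row.append(cv2.resize(p[v-r:v+r,u-r:u+r],(260,260),interpolation=cv2.INTER_CUBIC))
    tiles.append(np.hstack(row))
    hgt=W[...,2]
    # objects 15..60 mm tall blobs
    for lo,hi in((.15,.18),(.112,.13),(.015,.028)):
        m=((hgt>lo)&(hgt<hi)&(W[...,0]>.2)&(W[...,0]<.9)).astype(np.uint8)
        N,l,s,c=cv2.connectedComponentsWithStats(m)
        for i in range(1,N):
            if s[i,4]>=12: print(n,lo,c[i].round(),s[i,4],np.nanmean(W[l==i],0).round(3),p[l==i].mean(0).round())
save("crop1.png",np.vstack(tiles))
E
python3 m.py
```

```text
scene 0.15 [495.  29.] 190 [0.267 1.645 0.165] [23. 23. 23.]
scene 0.15 [264. 197.] 64 [ 0.62  -0.124  0.159] [103.  97.  90.]
scene 0.15 [ 25. 242.] 155 [ 0.439 -0.63   0.166] [54. 39. 32.]
scene 0.15 [  9. 264.] 177 [ 0.485 -0.674  0.166] [93. 68. 44.]
scene 0.15 [ 35. 272.] 177 [ 0.539 -0.639  0.166] [107.  30.  25.]
scene 0.15 [ 18. 298.] 188 [ 0.585 -0.684  0.165] [53. 37. 27.]
scene 0.15 [ 47. 308.] 195 [ 0.639 -0.649  0.166] [118.  98.  69.]
scene 0.15 [ 31. 334.] 209 [ 0.68  -0.689  0.166] [54. 37. 27.]
scene 0.112 [495.  38.] 114 [0.272 1.658 0.121] [22. 23. 23.]
scene 0.112 [404. 108.] 84 [0.486 0.63  0.121] [53. 53. 52.]
scene 0.112 [418. 114.] 82 [0.541 0.636 0.121] [54. 54. 53.]
scene 0.112 [314. 177.] 28 [0.596 0.076 0.12 ] [76. 65. 50.]
scene 0.112 [264. 211.] 119 [ 0.624 -0.126  0.119] [85. 83. 82.]
scene 0.112 [ 15. 214.] 14 [ 0.275 -0.617  0.129] [118. 116. 107.]
scene 0.112 [ 24. 213.] 18 [ 0.287 -0.6    0.129] [111. 112. 106.]
scene 0.112 [ 11. 220.] 31 [ 0.294 -0.632  0.129] [206. 212. 206.]
scene 0.112 [ 22. 218.] 14 [ 0.301 -0.61   0.129] [102. 106. 104.]
scene
[... 3813 characters left out ...]

side 0.015 [218. 207.] 63 [ 0.666 -0.005  0.021] [82. 76. 71.]
side 0.015 [270. 214.] 161 [ 0.555 -0.092  0.023] [87. 81. 75.]
side 0.015 [136. 215.] 47 [0.779 0.177 0.025] [102.  74.  45.]
side 0.015 [199. 226.] 75 [0.642 0.076 0.022] [116. 113. 107.]
side 0.015 [ 80. 243.] 121 [0.782 0.326 0.023] [85. 58. 33.]
side 0.015 [345. 238.] 380 [ 0.367 -0.173  0.024] [ 96. 114.  81.]
side 0.015 [ 41. 239.] 40 [0.861 0.391 0.021] [126.  99.  64.]
side 0.015 [288. 289.] 731 [0.358 0.033 0.021] [141. 110.  85.]
side 0.015 [111. 294.] 223 [0.601 0.334 0.022] [168. 155. 154.]
side 0.015 [139. 329.] 246 [0.487 0.327 0.025] [177. 165. 166.]
side 0.015 [211. 357.] 183 [0.347 0.253 0.022] [134. 105.  68.]
```

View pics/crop1.png

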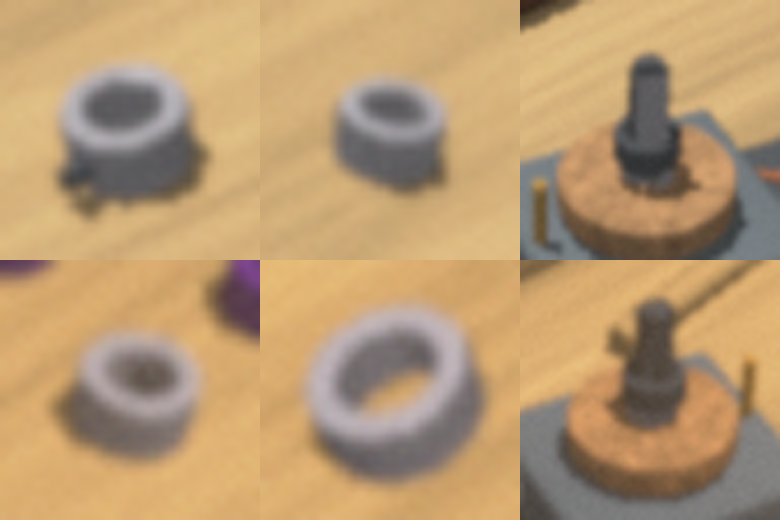

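Collar candidates are the grey rings at scene (168,236) and scene (371,178). The first shows a dark screw stub low on its left in the enlarged crop. The second is plain, so it is the spacer. The collar is therefore at about (0.448,-0.314). The spindle is near (0.617,-0.12), the knob near (0.593,0.08), and the machine yaw is about -0.23. I'll go to the knob first.

servo_tool:
  rows:
    - {"offset":[30,-29,0],"rot":[0,0,0],"jaw":45}
    - {"offset":[30,-29,0],"rot":[0,0,0],"jaw":45}
    - {"offset":[30,-29,0],"rot":[0,0,0],"jaw":45}
    - {"offset":[30,-29,0],"rot":[0,0,0],"jaw":45}
    - {"offset":[30,-29,0],"rot":[0,0,0],"jaw":45}
    - {"offset":[30,-29,0],"rot":[0,0,0],"jaw":45}
    - {"offset":[30,-29,0],"rot":[0,0,0],"jaw":45}
    - {"offset":[30,-29,0],"rot":[0,0,0],"jaw":45}
    - {"offset":[30,-29,0],"rot":[0,0,0],"jaw":45}
    - {"offset":[30,-29,0],"rot":[0,0,0],"jaw":45}
    - {"offset":[30,-29,0],"rot":[0,0,0],"jaw":45}
    - {"offset":[30,-29,0],"rot":[0,0,0],"jaw":45}
    - {"offset":[30,-29,0],"rot":[0,0,0],"jaw":45}
    - {"offset":[30,-29,0],"rot":[0,0,0],"jaw":45}
    - {"offset":[30,-29,0],"rot":[0,0,0],"jaw":45}
    - {"offset":[30,-29,0],"rot":[0,0,0],"jaw":45}
    - {"offset":[30,-29,0],"rot":[0,0,0],"jaw":45}
    - {"offset":[30,-29,0],"rot":[0,0,0],"jaw":45}
    - {"offset":[30,-29,0],"rot":[0,0,0],"jaw":45}
    - {"offset":[30,-29,0],"rot":[0,0,0],"jaw":45}

```text
t: 2.6
position: [0.5999, 0.0748, 0.2308]
orientation: [3.142, 0.001, 0.238]
force: [0.2, 0.4, -0.9]
finger_gap: 0.53
gripper_force: 0.0
```

servo_tool:
  rows:
    - {"offset":[0,0,0],"rot":[0,0,-0.18],"jaw":45}
    - {"offset":[0,0,0],"rot":[0,0,-0.18],"jaw":45}
    - {"offset":[0,0,0],"rot":[0,0,-0.18],"jaw":45}
    - {"offset":[0,0,0],"rot":[0,0,-0.18],"jaw":45}
    - {"offset":[0,0,0],"rot":[0,0,-0.18],"jaw":45}
    - {"offset":[0,0,0],"rot":[0,0,-0.18],"jaw":45}
    - {"offset":[0,0,0],"rot":[0,0,-0.18],"jaw":45}
    - {"offset":[0,0,0],"rot":[0,0,-0.18],"jaw":45}
    - {"offset":[0,0,0],"rot":[0,0,-0.18],"jaw":45}
    - {"offset":[0,0,0],"rot":[0,0,-0.18],"jaw":45}
    - {"offset":[0,0,0],"rot":[0,0,-0.18],"jaw":45}
    - {"offset":[0,0,0],"rot":[0,0,-0.18],"jaw":45}
    - {"offset":[0,0,0],"rot":[0,0,0],"jaw":45}

```text
t: 4.22
position: [0.5993, 0.0736, 0.2307]
orientation: [-3.141, -0.001, 2.397]
force: [0.7, -1.3, 0.2]
finger_gap: 0.528
gripper_force: 0.0
```

```bash
python3 - <<'E'
from h import *
p,d,K,V=snap("wrist"); save("w1.png",p); np.savez("w1.npz",p=p,d=d,K=K,V=V)
W=pts(d,K,V)
s=arm.state(); print(s["position"],s["orientation"],s["qpos"].round(2),np.linalg.inv(V)[:3].round(3))
for lo,hi in((.155,.17),(.12,.13),(.112,.122),(.098,.106)):
    m=((W[...,2]>lo)&(W[...,2]<hi)).astype(np.uint8)
    N,l,st,c=cv2.connectedComponentsWithStats(m)
    for i in range(1,N):
        if st[i,4]>30: print(lo,c[i].round(),st[i,4],np.nanmean(W[l==i],0).round(4),p[l==i].mean(0).round())
E
```

```text
[0.5993091  0.07359506 0.23074248] [-3.14104986e+00 -9.34459755e-04  2.39502305e+00] [ 0.46  0.56 -0.89  1.68  0.47  1.13  0.27] [[ 0.678 -0.7   -0.224  0.542]
 [ 0.735  0.645  0.208  0.125]
 [-0.001 -0.305  0.952  0.374]]
0.12 [258. 176.] 267 [0.5934 0.0793 0.1237] [35. 31. 27.]
0.112 [258. 169.] 80 [0.5902 0.0826 0.1183] [39. 33. 28.]
0.098 [257. 164.] 35 [0.5889 0.0823 0.102 ] [39. 33. 26.]
```

View pics/w1.png

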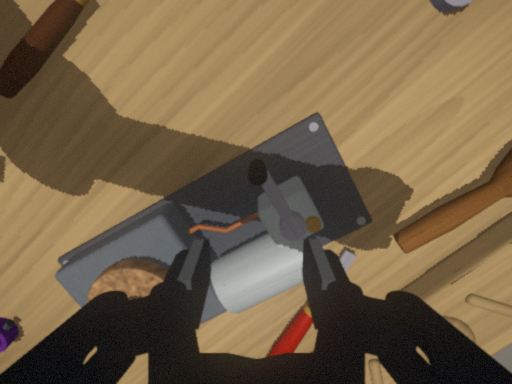

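The wrist view shows the knob at (258,172), at world (0.5934,0.0793), with the lever running to its pivot at (290,222). I'll centre the open jaw over the knob, go down and swing it along its arc.

servo_tool:
  rows:
    - {"offset":[8,0,20],"rot":[0,0,0],"jaw":45}
    - {"offset":[0,0,28],"rot":[0,0,0],"jaw":45}
    - {"offset":[0,0,28],"rot":[0,0,0],"jaw":45}
    - {"offset":[0,0,28],"rot":[0,0,0],"jaw":45}
    - {"offset":[0,0,26],"rot":[0,0,0],"jaw":45}
    - {"offset":[0,0,0],"rot":[0,0,0],"jaw":45}

```text
t: 5.03
position: [0.5922, 0.0788, 0.0994]
orientation: [-3.138, -0.002, 2.397]
force: [0.1, 0.4, 0.2]
finger_gap: 0.523
gripper_force: 0.0
```

servo_tool:
  rows:
    - {"offset":[0,13,0],"rot":[0,0,0],"jaw":45}
    - {"offset":[3,8,0],"rot":[0,0,0],"jaw":45}
    - {"offset":[3,8,0],"rot":[0,0,0],"jaw":45}
    - {"offset":[1,9,0],"rot":[0,0,0],"jaw":45}
    - {"offset":[1,9,0],"rot":[0,0,0],"jaw":45}
    - {"offset":[-1,9,0],"rot":[0,0,0],"jaw":45}
    - {"offset":[-1,9,0],"rot":[0,0,0],"jaw":45}
    - {"offset":[-3,8,0],"rot":[0,0,0],"jaw":45}
    - {"offset":[-3,8,0],"rot":[0,0,0],"jaw":45}
    - {"offset":[0,0,0],"rot":[0,0,0],"jaw":45}

```text
t: 6.28
position: [0.6489, 0.1391, 0.101]
orientation: [3.141, -0.0, 2.399]
force: [-4.0, -0.4, -0.7]
finger_gap: 0.524
gripper_force: 1.6
```

```bash
python3 - <<'E'
from h import *
p,d,K,V=snap("wrist"); W=pts(d,K,V)
m=((W[...,2]>.117)&(W[...,2]<.128)&(p.sum(2)<150)).astype(np.uint8)
N,l,st,c=cv2.connectedComponentsWithStats(m)
for i in range(1,N):
    if st[i,4]>30: print(c[i].round(),st[i,4],np.nanmean(W[l==i],0).round(4))
E
```

```text
[309. 272.] 247 [0.6632 0.1558 0.1225]
[219. 268.] 1239 [0.6353 0.129  0.1229]
[177. 263.] 151 [0.6217 0.1174 0.1227]
[335. 263.] 155 [0.667  0.1668 0.1226]
```

The knob is close to its stop (about 0.98 rad). I'll press a little further, then return.

servo_tool:
  rows:
    - {"offset":[-2,4,0],"rot":[0,0,0],"jaw":45}
    - {"offset":[-1,2,0],"rot":[0,0,0],"jaw":45}
    - {"offset":[0,0,0],"rot":[0,0,0],"jaw":45}

```text
t: 6.7
position: [0.651, 0.1399, 0.1007]
orientation: [-3.133, -0.003, 2.398]
force: [-14.0, -4.7, 5.2]
finger_gap: 0.529
gripper_force: 6.3
```

servo_tool:
  rows:
    - {"offset":[4,-11,0],"rot":[0,0,0],"jaw":45}
    - {"offset":[3,-11,0],"rot":[0,0,0],"jaw":45}
    - {"offset":[1,-11,0],"rot":[0,0,0],"jaw":45}
    - {"offset":[1,-11,0],"rot":[0,0,0],"jaw":45}
    - {"offset":[-1,-11,0],"rot":[0,0,0],"jaw":45}
    - {"offset":[-1,-11,0],"rot":[0,0,0],"jaw":45}
    - {"offset":[-2,-11,0],"rot":[0,0,0],"jaw":45}
    - {"offset":[-2,-10,0],"rot":[0,0,0],"jaw":45}
    - {"offset":[0,0,0],"rot":[0,0,0],"jaw":45}
    - {"offset":[0,0,0],"rot":[0,0,0],"jaw":45}
    - {"offset":[0,0,-30],"rot":[0,0,0],"jaw":60}
    - {"offset":[0,0,-50],"rot":[0,0,0],"jaw":60}
    - {"offset":[0,0,-40],"rot":[0,0,0],"jaw":60}
    - {"offset":[0,0,-10],"rot":[0,0,0],"jaw":60}

```text
t: 8.45
position: [0.595, 0.0806, 0.2342]
orientation: [3.138, 0.003, 2.4]
force: [-0.4, -0.1, 0.0]
finger_gap: 0.703
gripper_force: 0.0
```

```bash
python3 - <<'E'
from h import *
p,d,K,V=snap("wrist"); W=pts(d,K,V)
m=((W[...,2]>.119)&(W[...,2]<.128)&(p.sum(2)<150)).astype(np.uint8)
N,l,st,c=cv2.connectedComponentsWithStats(m)
for i in range(1,N):
    if st[i,4]>30: print(c[i].round(),st[i,4],np.nanmean(W[l==i],0).round(4))
E
```

```text
[254. 184.] 264 [0.593  0.0795 0.1235]
```

The stop was reached (14 N) and the knob has sprung back. Next is the spindle.

servo_tool:
  rows:
    - {"offset":[-30,-27,0],"rot":[0,0,0],"jaw":60}
    - {"offset":[-30,-27,0],"rot":[0,0,0],"jaw":60}
    - {"offset":[-30,-27,0],"rot":[0,0,0],"jaw":60}
    - {"offset":[-30,-27,0],"rot":[0,0,0],"jaw":60}
    - {"offset":[-31,-26,0],"rot":[0,0,0.1],"jaw":60}
    - {"offset":[0,0,0],"rot":[0,0,0.18],"jaw":60}
    - {"offset":[0,0,0],"rot":[0,0,0.18],"jaw":60}
    - {"offset":[0,0,0],"rot":[0,0,0.18],"jaw":60}
    - {"offset":[0,0,0],"rot":[0,0,0.18],"jaw":60}
    - {"offset":[0,0,0],"rot":[0,0,0.18],"jaw":60}
    - {"offset":[0,0,0],"rot":[0,0,0.18],"jaw":60}
    - {"offset":[0,0,0],"rot":[0,0,0.18],"jaw":60}
    - {"offset":[0,0,0],"rot":[0,0,0.18],"jaw":60}
    - {"offset":[0,0,0],"rot":[0,0,0.18],"jaw":60}
    - {"offset":[0,0,0],"rot":[0,0,0.18],"jaw":60}
    - {"offset":[0,0,0],"rot":[0,0,0.18],"jaw":60}
    - {"offset":[0,0,0],"rot":[0,0,0.18],"jaw":60}
    - {"offset":[0,0,0],"rot":[0,0,0.14],"jaw":60}
    - {"offset":[0,0,0],"rot":[0,0,0],"jaw":60}

```text
t: 10.88
position: [0.6142, -0.1218, 0.2306]
orientation: [3.141, 0.001, -0.002]
force: [0.8, 0.1, 0.2]
finger_gap: 0.703
gripper_force: 0.0
```

```bash
python3 - <<'E'
from h import *
p,d,K,V=snap("wrist"); np.savez("w2.npz",p=p,d=d,K=K,V=V); W=pts(d,K,V)
s=arm.state(); print(s["position"],s["orientation"],s["qpos"].round(2))
I=[]
for lo,hi in((.1625,.167),(.125,.157)):
    m=((W[...,2]>lo)&(W[...,2]<hi)&(abs(W[...,0]-.617)<.04)&(abs(W[...,1]+.12)<.04))
    q=W[m]; print(lo,m.sum(),q.mean(0).round(4),q.min(0).round(4),q.max(0).round(4), np.argwhere(m).mean(0))
    c=(q[:,:2].min(0)+q[:,:2].max(0))/2; print(c)
    if lo<.15:
        ang=np.arctan2(q[:,1]+.12,q[:,0]-.617)
        for a in np.arange(-180,180,15):
            k=(np.degrees(ang)>=a)&(np.degrees(ang)<a+15)
            if k.sum()>5: print(a,k.sum(),(1000*np.hypot(q[k,1]+.12,q[k,0]-.617)).mean().round(1),p[m][k].mean().round())
# pin
m=(W[...,2]>.095)&(W[...,2]<.106)&(np.hypot(W[...,0]-.617,W[...,1]+.12)>.055)
print("pin",m.sum(),W[m].mean(0))
v,u=np.argwhere((W[...,2]>.155)&(W[...,2]<.17)).mean(0).astype(int)
r=70; c=cv2.resize(p[max(0,v-r):v+r,max(0,u-r):u+r],None,fx=4,fy=4,interpolation=cv2.INTER_CUBIC); save("c2.png",c); print(u,v)
E
```

```text
[ 0.61417915 -0.12166731  0.2306581 ] [ 3.14145031e+00  8.48882788e-04 -2.07678777e-04] [ 0.4   0.46 -0.34  1.65  0.17  1.07 -1.57]
0.1625 441 [ 0.6178 -0.122   0.1646] [ 0.6098 -0.1317  0.1625] [ 0.6262 -0.113   0.1667] [201.02494331 253.92743764]
[ 0.61801127 -0.12236915]
0.125 332 [ 0.6241 -0.1229  0.1421] [ 0.6205 -0.1333  0.125 ] [ 0.6275 -0.1119  0.157 ] [182.94578313 255.28915663]
[ 0.62401279 -0.12261315]
-75 68 12.0 72.0
-60 43 9.6 71.0
-45 36 8.4 70.0
-30 27 8.2 70.0
-15 36 8.2 71.0
0 44 9.2 70.0
15 45 10.6 61.0
30 21 10.1 43.0
45 10 9.5 42.0
pin 237 [ 0.59929926 -0.01942022  0.10096903]
254 198
```

View pics/c2.png

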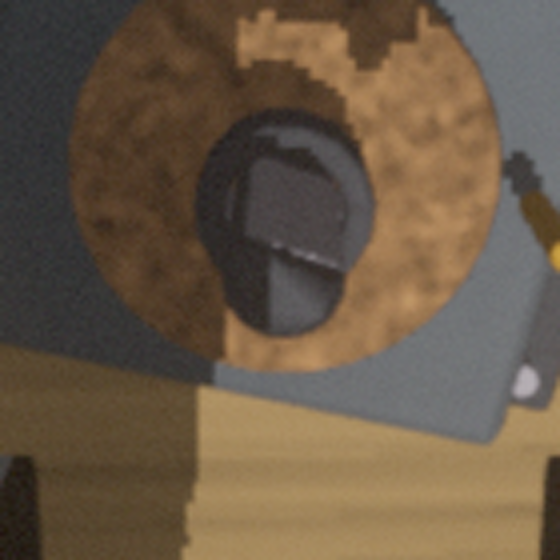

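The crop shows the spindle's D top, with its chord from (270,245) to (348,270) and the flat facing up in the picture (world +x). The brass pin is to the right at about (550,245). Next I'll fit the flat.

```bash
python3 - <<'E'
from h import *
z=np.load("w2.npz"); p,d,K,V=(z[k] for k in"pdKV"); W=pts(d,K,V)
m=(W[...,2]>.125)&(W[...,2]<.155)&(abs(W[...,0]-.617)<.04)&(abs(W[...,1]+.12)<.04)&(p.mean(2)>62)
q=W[m][:,:2]; c=q.mean(0); u,s,vt=np.linalg.svd(q-c); n=vt[1]*np.sign(vt[1][0]); phi=np.arctan2(n[1],n[0])
print("flat",len(q),c,np.degrees(phi),s/np.sqrt(len(q)),"axis at",c-5.5e-3*n)
# top chord
for uv in((184+270/4,128+245/4),(184+348/4,128+270/4)): print(ray(*uv,.164,K,V))
# cup outline circle z .118
m=(abs(W[...,2]-.118)<.0025)&(np.hypot(W[...,0]-.617,W[...,1]+.12)<.03); q=W[m][:,:2]
h=cv2.convexHull((q*1e5).astype(np.int32)); print("cup",[x/1e5 for x in cv2.minEnclosingCircle(h)[0]],cv2.minEnclosingCircle(h)[1]/1e5)
hsv=cv2.cvtColor(p,cv2.COLOR_RGB2HSV); m=(hsv[...,1]>150)&(abs(W[...,2]-.1)<.006)&(W[...,1]<-.16)&(W[...,1]>-.21)
print("pin",m.sum(),W[m].mean(0) if m.any() else None, ray(184+552/4,128+245/4,.102,K,V))
E
```

```text
flat 259 [ 0.62392057 -0.12453203] -20.4591946516456 [0.00537614 0.00016789] axis at [ 0.61876751 -0.12260956]
[ 0.62613856 -0.12034807  0.164     ]
[ 0.62161267 -0.13368567  0.164     ]
cup [0.6185373046875, -0.12258208984375] 0.018904658203125
pin 60 [ 0.60487696 -0.1839991   0.10212856] [ 0.60607354 -0.18161503  0.102     ]
```

The axis is at (0.6186,-0.1226), the flat faces -20.2°, the machine yaw is about -0.225, so the spindle is at about 1.44 rad. I'll align the pads with the flat (yaw 1.218) and offset 2.75 mm off the flat side.

servo_tool:
  rows:
    - {"offset":[2,0,0],"rot":[0,0,-0.174],"jaw":50}
    - {"offset":[0,0,0],"rot":[0,0,-0.174],"jaw":50}
    - {"offset":[0,0,0],"rot":[0,0,-0.174],"jaw":50}
    - {"offset":[0,0,0],"rot":[0,0,-0.174],"jaw":50}
    - {"offset":[0,0,0],"rot":[0,0,-0.174],"jaw":50}
    - {"offset":[0,0,0],"rot":[0,0,-0.174],"jaw":50}
    - {"offset":[0,0,0],"rot":[0,0,-0.174],"jaw":50}
    - {"offset":[0,0,22],"rot":[0,0,0],"jaw":50}
    - {"offset":[0,0,22],"rot":[0,0,0],"jaw":50}
    - {"offset":[0,0,0],"rot":[0,0,0],"jaw":50}

```text
t: 12.18
position: [0.615, -0.1218, 0.1853]
orientation: [-3.138, 0.0, 1.217]
force: [-0.4, -0.0, 0.7]
finger_gap: 0.586
gripper_force: 0.0
```

servo_tool:
  rows:
    - {"offset":[0,1,20],"rot":[0,0,0],"jaw":50}
    - {"offset":[0,0,20],"rot":[0,0,0],"jaw":50}
    - {"offset":[0,0,18],"rot":[0,0,0],"jaw":50}
    - {"offset":[0,0,0],"rot":[0,0,0],"jaw":30}
    - {"offset":[0,0,0],"rot":[0,0,0],"jaw":10}
    - {"offset":[0,0,0],"rot":[0,0,0],"jaw":10}
    - {"offset":[0,0,0],"rot":[0,0,0],"jaw":10}
    - {"offset":[0,0,0],"rot":[0,0,0],"jaw":10}
    - {"offset":[0,0,0],"rot":[0,0,0],"jaw":10}
  squeeze: 30

```text
t: 13.3
position: [0.6154, -0.1211, 0.1291]
orientation: [-3.138, 0.001, 1.217]
force: [-5.2, 1.7, -1.1]
finger_gap: 0.185
gripper_force: 31.0
```

servo_tool:
  rows:
    - {"offset":[0.5,0,0],"rot":[0,0,0.18],"jaw":10}
    - {"offset":[0.5,0,0],"rot":[0,0,0.18],"jaw":10}
    - {"offset":[0.5,0,0],"rot":[0,0,0.18],"jaw":10}
    - {"offset":[0.5,0,0],"rot":[0,0,0.18],"jaw":10}
    - {"offset":[0.5,0,0],"rot":[0,0,0.18],"jaw":10}
    - {"offset":[0.5,0,0],"rot":[0,0,0.18],"jaw":10}
    - {"offset":[0.5,0,0],"rot":[0,0,0.18],"jaw":10}
    - {"offset":[0.5,0,0],"rot":[0,0,0.18],"jaw":10}
    - {"offset":[0,0,0],"rot":[0,0,0],"jaw":10}
    - {"offset":[0,0,0],"rot":[0,0,0],"jaw":10}

```text
t: 14.55
position: [0.6175, -0.1177, 0.1291]
orientation: [-3.141, 0.006, -0.222]
force: [-7.9, 2.8, 1.9]
finger_gap: 0.188
gripper_force: 32.3
```

servo_tool:
  rows:
    - {"offset":[0,0,0],"rot":[0,0,0],"jaw":50}
    - {"offset":[0,0,0],"rot":[0,0,0],"jaw":50}
    - {"offset":[0,0,0],"rot":[0,0,0],"jaw":50}
    - {"offset":[0,0,0],"rot":[0,0,0],"jaw":60}
    - {"offset":[0,0,-30],"rot":[0,0,0],"jaw":60}
    - {"offset":[0,0,-40],"rot":[0,0,0],"jaw":60}
    - {"offset":[0,0,-30],"rot":[0,0,0],"jaw":60}
    - {"offset":[0,0,0],"rot":[0,0,0],"jaw":60}

```text
t: 15.55
position: [0.6219, -0.1201, 0.2323]
orientation: [-3.141, -0.006, -0.223]
force: [0.8, -0.1, -0.2]
finger_gap: 0.701
gripper_force: 0.0
```

```bash
python3 - <<'E'
from h import *
p,d,K,V=snap("wrist"); np.savez("w3.npz",p=p,d=d,K=K,V=V); W=pts(d,K,V)
s=arm.state(); print(s["position"],s["orientation"],s["qpos"].round(2))
m=(W[...,2]>.16)&(W[...,2]<.167)&(np.hypot(W[...,0]-.6186,W[...,1]+.1226)<.02)
q=W[m]; print(m.sum(),q.mean(0),q.min(0),q.max(0))
v,u=np.argwhere(m).mean(0).astype(int); print(u,v)
r=70; save("c3.png",cv2.resize(p[max(0,v-r):v+r,max(0,u-r):u+r],None,fx=4,fy=4,interpolation=cv2.INTER_CUBIC))
m=(abs(W[...,2]-.118)<.0025)&(np.hypot(W[...,0]-.617,W[...,1]+.12)<.03); q=W[m][:,:2]
(c,r)=cv2.minEnclosingCircle(cv2.convexHull((q*1e5).astype(np.int32))); print("cup",np.array(c)/1e5,r/1e5)
E
```

```text
[ 0.62074741 -0.1200309   0.23032439] [ 3.14153764e+00 -2.28428144e-03 -2.23399579e-01] [ 0.31  0.45 -0.23  1.64  0.11  1.06 -1.75]
554 [ 0.62036775 -0.12109643  0.16383484] [ 0.60827302 -0.129762    0.16000538] [ 0.62949555 -0.11185095  0.16692387]
255 207
cup [ 0.61863371 -0.12271961] 0.0189359033203125
```

View pics/c3.png

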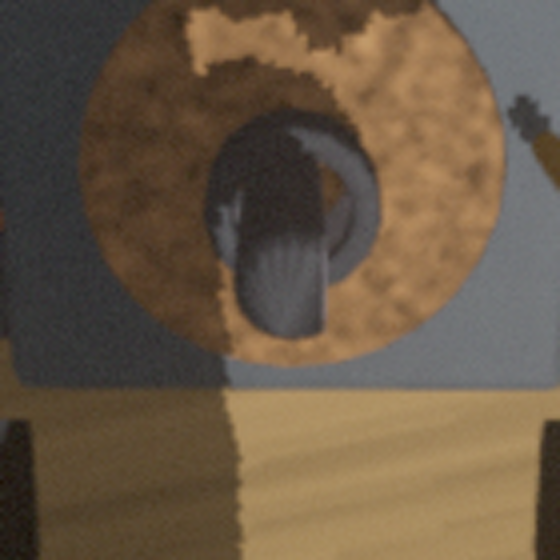

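The flat, whose edge is vertical at x≈326 in the crop, now faces the pin side, square with the gearbox edge. Now the collar.

servo_tool:
  rows:
    - {"offset":[-21,38,0],"rot":[0,0,0],"jaw":70}
    - {"offset":[-21,38,0],"rot":[0,0,0],"jaw":70}
    - {"offset":[-21,38,0],"rot":[0,0,0],"jaw":70}
    - {"offset":[-21,38,0],"rot":[0,0,0],"jaw":70}
    - {"offset":[-21,38,0],"rot":[0,0,0],"jaw":70}
    - {"offset":[-21,38,0],"rot":[0,0,0],"jaw":70}
    - {"offset":[0,0,25],"rot":[0,0,0],"jaw":70}
    - {"offset":[0,0,25],"rot":[0,0,0],"jaw":70}
    - {"offset":[0,0,0],"rot":[0,0,0],"jaw":70}

```text
t: 16.73
position: [0.4449, -0.3133, 0.1765]
orientation: [-3.139, 0.006, -0.223]
force: [-0.1, 0.5, -0.5]
finger_gap: 0.819
gripper_force: 0.0
```

```bash
python3 - <<'E'
from h import *
p,d,K,V=snap("wrist"); np.savez("w4.npz",p=p,d=d,K=K,V=V); W=pts(d,K,V)
s=arm.state(); print(s["position"],s["orientation"],s["qpos"].round(2))
near=np.hypot(W[...,0]-.448,W[...,1]+.314)<.05
m=(abs(W[...,2]-.024)<.0025)&near; q=W[m][:,:2]
(c,r)=cv2.minEnclosingCircle(cv2.convexHull((q*1e5).astype(np.int32))); c=np.array(c)/1e5; print("ring",c,r/1e5,m.sum())
m=near&(np.hypot(W[...,0]-c[0],W[...,1]-c[1])>.0225)&(W[...,2]>.006)&(W[...,2]<.021); q=W[m]
print("screw",m.sum(),q.mean(0),np.degrees(np.arctan2(*(q.mean(0)[:2]-c)[::-1])),np.hypot(*(q[:,:2]-c).T).max())
v,u=np.argwhere(near&(W[...,2]>.02)).mean(0).astype(int); print(u,v)
r=70; save("c4.png",cv2.resize(p[max(0,v-r):v+r,max(0,u-r):u+r],None,fx=4,fy=4,interpolation=cv2.INTER_CUBIC))
E
```

```text
[ 0.44595981 -0.3137342   0.17792029] [-3.140324    0.0032001  -0.22322608] [ 0.68  0.37 -0.16  1.9   0.07  0.88 -1.31]
ring [ 0.44836422 -0.31555145] 0.02078789794921875 917
screw 84 [ 0.45762198 -0.34006746  0.01659559] -69.31240987594744 0.03004437921051518
250 324
```

View pics/c4.png

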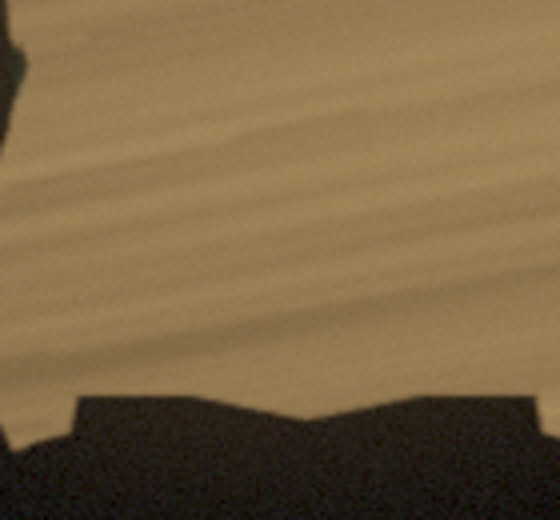

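The crop missed the ring because the gripper body was in the mask, but the depth data is clear. The ring is at (0.4484,-0.3156), with the screw stub out to 30 mm at -69.3°, so it is the collar. I'll turn to yaw 1.93 so the pads straddle it across the screw.

servo_tool:
  rows:
    - {"offset":[0,0,0],"rot":[0,0,-0.18],"jaw":65}
    - {"offset":[0,0,0],"rot":[0,0,-0.18],"jaw":65}
    - {"offset":[0,0,0],"rot":[0,0,-0.18],"jaw":65}
    - {"offset":[0,0,0],"rot":[0,0,-0.18],"jaw":65}
    - {"offset":[0,0,0],"rot":[0,0,-0.18],"jaw":65}
    - {"offset":[0,0,0],"rot":[0,0,-0.18],"jaw":65}
    - {"offset":[0,0,0],"rot":[0,0,-0.18],"jaw":65}
    - {"offset":[0,0,0],"rot":[0,0,-0.18],"jaw":65}
    - {"offset":[0,0,0],"rot":[0,0,-0.18],"jaw":65}
    - {"offset":[0,0,0],"rot":[0,0,-0.18],"jaw":65}
    - {"offset":[0,0,0],"rot":[0,0,-0.18],"jaw":65}
    - {"offset":[0,0,0],"rot":[0,0,-0.175],"jaw":65}
    - {"offset":[0,0,0],"rot":[0,0,0],"jaw":65}

```text
t: 18.4
position: [0.4472, -0.3146, 0.18]
orientation: [3.141, 0.001, 1.93]
force: [-0.1, 0.4, -0.2]
finger_gap: 0.764
gripper_force: 0.0
```

```bash
python3 - <<'E'
from h import *
p,d,K,V=snap("wrist"); np.savez("w5.npz",p=p,d=d,K=K,V=V); W=pts(d,K,V)
s=arm.state(); print(s["position"],s["orientation"],s["qpos"].round(2))
near=np.hypot(W[...,0]-.448,W[...,1]+.314)<.05
m=(abs(W[...,2]-.024)<.0025)&near; q=W[m][:,:2]
(c,r)=cv2.minEnclosingCircle(cv2.convexHull((q*1e5).astype(np.int32))); c=np.array(c)/1e5; print("ring",c,r/1e5,m.sum())
m=near&(np.hypot(W[...,0]-c[0],W[...,1]-c[1])>.0225)&(W[...,2]>.006)&(W[...,2]<.021); q=W[m]
print("screw",m.sum(),np.degrees(np.arctan2(*(q.mean(0)[:2]-c)[::-1])))
v,u=np.argwhere((abs(W[...,2]-.024)<.0025)&near).mean(0).astype(int); print(u,v)
r=70; save("c5.png",cv2.resize(p[max(0,v-r):v+r,max(0,u-r):u+r],None,fx=4,fy=4,interpolation=cv2.INTER_CUBIC))
E
```

```text
[ 0.44709849 -0.31464634  0.17982458] [3.14123666e+00 7.75101473e-04 1.92819403e+00] [ 1.03  0.43 -0.6   1.87  0.3   0.92  0.65]
ring [ 0.44855086 -0.31499469] 0.02075513427734375 887
screw 65 -69.46672759480448
257 170
```

View pics/c5.png

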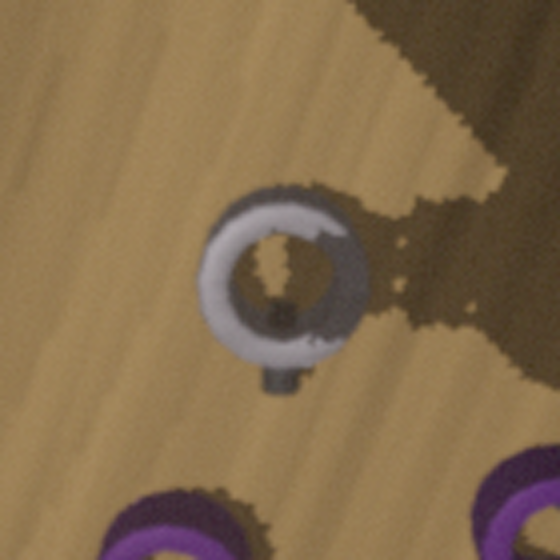

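The crop confirms the collar: grey ring at crop (285,278) with its screw pointing down at (280,380). The purple look-alikes at (175,545) and (545,515) are clear of the fingers. Going down.

servo_tool:
  rows:
    - {"offset":[-1,1,30],"rot":[0,0,0],"jaw":62}
    - {"offset":[0,0,30],"rot":[0,0,0],"jaw":62}
    - {"offset":[0,0,30],"rot":[0,0,0],"jaw":62}
    - {"offset":[0,0,30],"rot":[0,0,0],"jaw":62}
    - {"offset":[0,0,25],"rot":[0,0,0],"jaw":62}
    - {"offset":[0,0,15],"rot":[0,0,0],"jaw":62}
    - {"offset":[0,0,15],"rot":[0,0,0],"jaw":62}
    - {"offset":[0,0,5],"rot":[0,0,0],"jaw":62}
    - {"offset":[0,0,0],"rot":[0,0,0],"jaw":62}

```text
t: 19.58
position: [0.4483, -0.3149, -0.0006]
orientation: [3.142, 0.0, 1.931]
force: [0.1, -0.2, 0.5]
finger_gap: 0.729
gripper_force: 0.0
```

servo_tool:
  rows:
    - {"offset":[0,0,2],"rot":[0,0,0],"jaw":50}
    - {"offset":[0,0,0],"rot":[0,0,0],"jaw":35}
    - {"offset":[0,0,0],"rot":[0,0,0],"jaw":30}
    - {"offset":[0,0,0],"rot":[0,0,0],"jaw":30}
    - {"offset":[0,0,0],"rot":[0,0,0],"jaw":30}
    - {"offset":[0,0,0],"rot":[0,0,0],"jaw":30}
  squeeze: 60

```text
t: 20.32
position: [0.449, -0.3155, -0.0013]
orientation: [3.141, 0.002, 1.932]
force: [-0.8, 1.5, 7.2]
finger_gap: 0.469
gripper_force: 64.8
```

servo_tool:
  rows:
    - {"offset":[0,0,-10],"rot":[0,0,0],"jaw":30}
    - {"offset":[0,0,-25],"rot":[0,0,0],"jaw":30}
    - {"offset":[0,0,-35],"rot":[0,0,0],"jaw":30}
    - {"offset":[0,0,-35],"rot":[0,0,0],"jaw":30}
    - {"offset":[0,0,-35],"rot":[0,0,0],"jaw":30}
    - {"offset":[0,0,-35],"rot":[0,0,0],"jaw":30}
    - {"offset":[0,0,-25],"rot":[0,0,0.117],"jaw":30}
    - {"offset":[0,0,0],"rot":[0,0,0.117],"jaw":30}
    - {"offset":[0,0,0],"rot":[0,0,0.117],"jaw":30}
    - {"offset":[0,0,0],"rot":[0,0,0.117],"jaw":30}
    - {"offset":[0,0,0],"rot":[0,0,0.117],"jaw":30}
    - {"offset":[0,0,0],"rot":[0,0,0],"jaw":30}

```text
t: 21.82
position: [0.4479, -0.3147, 0.1976]
orientation: [-3.141, 0.0, 1.348]
force: [0.2, 0.3, -1.5]
finger_gap: 0.467
gripper_force: 60.5
```

```bash
cat > look.py <<'E'
from h import *
from scipy.spatial.transform import Rotation as R
s=arm.state()
p,d,K,V=snap("wrist"); W=pts(d,K,V)
T=R.from_euler("xyz",s["orientation"]).as_matrix(); L=(W-s["position"])@T  # tool frame
print(s["position"],s["orientation"],s["force"],s["gripper_force"],s["finger_gap"])
near=(abs(L[...,0])<.04)&(abs(L[...,1])<.0195)&(abs(L[...,2])<.035)
h,e=np.histogram(L[near][:,2],bins=np.arange(-.035,.036,.002)); print(dict(zip((e[:-1]*1000).round().astype(int),h)))
save("look.png",p); np.savez("look.npz",L=L,p=p,W=W)
E
python3 look.py
```

```text
[ 0.44791684 -0.31469155  0.19760206] [-3.14148963e+00  3.58752044e-04  1.34819426e+00] [ 0.1921186   0.29521512 -1.52214018] 60.45644407393411 0.46749652300916
{np.int64(-35): np.int64(52), np.int64(-33): np.int64(48), np.int64(-31): np.int64(41), np.int64(-29): np.int64(214), np.int64(-27): np.int64(3523), np.int64(-25): np.int64(612), np.int64(-23): np.int64(358), np.int64(-21): np.int64(379), np.int64(-19): np.int64(482), np.int64(-17): np.int64(401), np.int64(-15): np.int64(312), np.int64(-13): np.int64(263), np.int64(-11): np.int64(256), np.int64(-9): np.int64(219), np.int64(-7): np.int64(217), np.int64(-5): np.int64(126), np.int64(-3): np.int64(8), np.int64(-1): np.int64(0), np.int64(1): np.int64(0), np.int64(3): np.int64(0), np.int64(5): np.int64(0), np.int64(7): np.int64(0), np.int64(9): np.int64(0), np.int64(11): np.int64(0), np.int64(13): np.int64(0), np.int64(15): np.int64(0), np.int64(17): np.int64(0), np.int64(19): np.int64(0), np.int64(21): np.int64(0), np.int64(23): np.int64(0), np.int64(25): np.int64(0), np.int64(27): np.int64(0), np.int64(29): np.int64(0), np.int64(31): np.int64(0), np.int64(33): np.int64(0)}
```

```bash
cat > ring.py <<'E'
from h import *
from scipy.optimize import least_squares
z=np.load("look.npz"); L=z["L"]; p=z["p"]
m=(abs(L[...,2]+.0258)<.0022)&(abs(L[...,0])<.03)&(abs(L[...,1])<.0205)
q=L[m]; A=np.c_[q[:,:2],np.ones(len(q))]; print("tilt",np.linalg.lstsq(A,q[:,2],rcond=None)[0])
m8=cv2.morphologyEx(m.astype(np.uint8),cv2.MORPH_CLOSE,np.ones((3,3)))
N,l,st,c=cv2.connectedComponentsWithStats(m8); k=1+st[1:,4].argmax(); print(st[k],c[k])
# inner bore contour: circle fit
cs,_=cv2.findContours((l==k).astype(np.uint8),cv2.RETR_CCOMP,cv2.CHAIN_APPROX_NONE)
for cc in cs:
    if len(cc)<40: continue
    P=L[cc[:,0,1],cc[:,0,0],:2]; P=P[np.isfinite(P[:,0])]
    f=least_squares(lambda v:np.hypot(P[:,0]-v[0],P[:,1]-v[1])-v[2],[0,0,.015],loss="soft_l1",f_scale=.001).x
    print(len(P),P.min(0).round(4),P.max(0).round(4),"fit",f.round(4))
v,u=c[k][::-1].astype(int); r=75
save("c6.png",cv2.resize(p[max(0,v-r):v+r,max(0,u-r):u+r],None,fx=4,fy=4,interpolation=cv2.INTER_CUBIC)); print(u,v)
E
python3 ring.py
```

```text
tilt [ 0.00079799  0.00210255 -0.02591536]
[ 204  231  100   88 4364] [255.05178735 274.42415215]
306 [-0.02   -0.0205] [0.0219 0.0205] fit [0.0008 0.0006 0.0204]
167 [-0.0128 -0.012 ] [0.0146 0.014 ] fit [0.0009 0.001  0.0131]
255 274
```

View pics/c6.png

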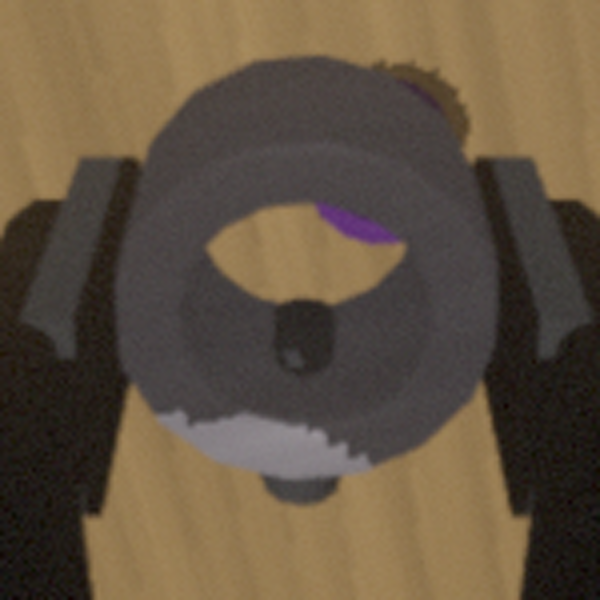

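The collar is held level with its screw along tool -x, as planned. I'll carry it over the spindle.

servo_tool:
  rows:
    - {"offset":[28,15.5,0],"rot":[0,0,0],"jaw":30}
    - {"offset":[28,15.5,0],"rot":[0,0,0],"jaw":30}
    - {"offset":[28,15.5,0],"rot":[0,0,0],"jaw":30}
    - {"offset":[28,15.5,0],"rot":[0,0,0],"jaw":30}
    - {"offset":[28,15.5,0],"rot":[0,0,0],"jaw":30}
    - {"offset":[28,15.5,0],"rot":[0,0,0],"jaw":30}
    - {"offset":[28,15.5,0],"rot":[0,0,0],"jaw":30}
    - {"offset":[28,15,0],"rot":[0,0,0],"jaw":30}
    - {"offset":[0,0,0],"rot":[0,0,0],"jaw":30}
    - {"offset":[0,0,0],"rot":[0,0,0],"jaw":30}

```text
t: 23.12
position: [0.6178, -0.1246, 0.1969]
orientation: [-3.141, 0.001, 1.347]
force: [-0.4, -0.2, -2.3]
finger_gap: 0.465
gripper_force: 60.8
```

```bash
python3 look.py|head -1; python3 - <<'E'
from h import *
z=np.load("look.npz"); L=z["L"]; W=z["W"]
m=(W[...,2]>.159)&(W[...,2]<.167)&(abs(L[...,0])<.02)&(abs(L[...,1])<.02)
q=W[m]; print(m.sum(),q.min(0),q.max(0)); q=L[m]; print(q.min(0),q.max(0))
E
```

```text
[ 0.61776787 -0.12458763  0.19694948] [-3.14064836e+00  6.61839879e-04  1.34742620e+00] [-0.4237224  -0.17033099 -2.30358384] 60.75823640450835 0.46530426091986593
420 [ 0.60849398 -0.1243309   0.15906708] [ 0.62977588 -0.11136229  0.16617427]
[ 0.00258954 -0.01005793  0.03076343] [0.01351251 0.01158255 0.03786802]
```

servo_tool:
  rows:
    - {"offset":[1.8,0,10],"rot":[0,0,0],"jaw":30}
    - {"offset":[0,0,12],"rot":[0,0,0],"jaw":30}
    - {"offset":[0,0,8],"rot":[0,0,0],"jaw":30}
    - {"offset":[0,0,5],"rot":[0,0,0],"jaw":30}
    - {"offset":[0,0,4],"rot":[0,0,0],"jaw":30}
    - {"offset":[0,0,4],"rot":[0,0,0],"jaw":30}
    - {"offset":[0,0,0],"rot":[0,0,0],"jaw":30}

```text
t: 24.05
position: [0.6186, -0.1222, 0.154]
orientation: [-3.141, 0.0, 1.347]
force: [-0.9, -0.5, -0.8]
finger_gap: 0.469
gripper_force: 60.8
```

servo_tool:
  rows:
    - {"offset":[0,0,4],"rot":[0,0,0],"jaw":30}
    - {"offset":[0,0,4],"rot":[0,0,0],"jaw":30}
    - {"offset":[0,0,4],"rot":[0,0,0],"jaw":30}
    - {"offset":[0,0,4],"rot":[0,0,0],"jaw":30}
    - {"offset":[0,0,0],"rot":[0,0,0],"jaw":30}

```text
t: 24.68
position: [0.6184, -0.1221, 0.1377]
orientation: [-3.141, 0.0, 1.347]
force: [0.7, -0.3, -1.2]
finger_gap: 0.47
gripper_force: 60.8
```

The collar went over the flat without contact. Lowering it to the cup.

servo_tool:
  rows:
    - {"offset":[0,0,5],"rot":[0,0,0],"jaw":30}
    - {"offset":[0,0,5],"rot":[0,0,0],"jaw":30}
    - {"offset":[0,0,5],"rot":[0,0,0],"jaw":30}
    - {"offset":[0,0,4],"rot":[0,0,0],"jaw":30}
    - {"offset":[0,0,0],"rot":[0,0,0],"jaw":30}

```text
t: 25.3
position: [0.6185, -0.1222, 0.1188]
orientation: [-3.141, 0.0, 1.347]
force: [-0.2, -0.1, -0.9]
finger_gap: 0.465
gripper_force: 60.8
```

servo_tool:
  rows:
    - {"offset":[0,0,2],"rot":[0,0,0],"jaw":30}
    - {"offset":[0,0,2],"rot":[0,0,0],"jaw":30}
    - {"offset":[0,0,2],"rot":[0,0,0],"jaw":30}
    - {"offset":[0,0,1.5],"rot":[0,0,0],"jaw":30}
    - {"offset":[0,0,0],"rot":[0,0,0],"jaw":30}
    - {"offset":[0,0,0],"rot":[0,0,0],"jaw":30}

```text
t: 26.05
position: [0.619, -0.1222, 0.1126]
orientation: [3.141, 0.0, 1.347]
force: [-1.6, -0.1, 7.1]
finger_gap: 0.465
gripper_force: 61.5
```

servo_tool:
  rows:
    - {"offset":[0,0,0.8],"rot":[0,0,0],"jaw":30}
    - {"offset":[0,0,0],"rot":[0,0,0],"jaw":30}
    - {"offset":[0,0,0],"rot":[0,0,0],"jaw":30}
    - {"offset":[0,0,0],"rot":[0,0,0],"jaw":30}

```text
t: 26.55
position: [0.619, -0.1222, 0.1119]
orientation: [3.141, 0.0, 1.347]
force: [-1.8, 0.3, 6.5]
finger_gap: 0.464
gripper_force: 61.6
```

```bash
python3 look.py|head -1; python3 - <<'E'
from h import *
p,d,K,V=snap("scene"); save("s9.png",p); W=pts(d,K,V)
m=(W[...,2]>.119)&(W[...,2]<.128)&(p.sum(2)<240)&(abs(W[...,0]-.593)<.04)&(abs(W[...,1]-.08)<.05); print("knob",m.sum(),W[m].mean(0))
z=np.load("look.npz"); L=z["L"]; W=z["W"]
m=(abs(L[...,2]+.0258)<.004)&(abs(L[...,0])<.03)&(abs(L[...,1])<.0205)
q=L[m]; print("top z",np.median(W[m][:,2]),"tilt",np.linalg.lstsq(np.c_[q[:,:2],np.ones(len(q))],q[:,2],rcond=None)[0])
a=cv2.resize(p[150:270,190:350],(480,360),interpolation=cv2.INTER_CUBIC); b=z["p"][200:384:,150:362]; b=cv2.resize(b,(300,360)) 
save("fin.png",np.hstack([a,b]))
E
```

```text
[ 0.61896686 -0.12221163  0.11194922] [3.14089969e+00 3.95208105e-04 1.34670236e+00] [-1.7637451   0.33328871  6.4729503 ] 61.56981588341296 0.46379828811683355
knob 9 [0.59669695 0.07537521 0.12293942]
top z 0.1379075171813368 tilt [ 0.02452159  0.00609092 -0.02599796]
```

View pics/fin.png

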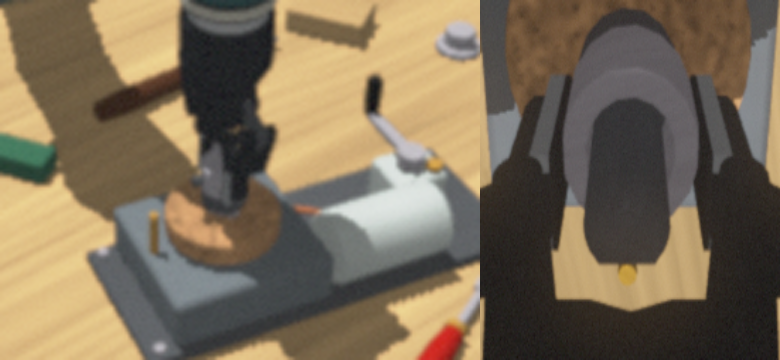

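The collar is centred on the spindle with the flat towards the pin, which lies straight below in the wrist view at (627,272). The lever is at rest. The cup is down about 4 to 4.5 mm, so I'll add 0.8 mm.

servo_tool:
  rows:
    - {"offset":[0,0,0.8],"rot":[0,0,0],"jaw":30}
    - {"offset":[0,0,0],"rot":[0,0,0],"jaw":30}
    - {"offset":[0,0,0],"rot":[0,0,0],"jaw":30}
    - {"offset":[0,0,0],"rot":[0,0,0],"jaw":30}

```text
t: 27.15
position: [0.619, -0.1222, 0.1113]
orientation: [3.141, 0.0, 1.347]
force: [-3.1, 0.2, 6.6]
finger_gap: 0.469
gripper_force: 61.7
```

```bash
python3 - <<'E'
from h import *
s=arm.state(); print(s["position"],s["force"],s["gripper_force"]); print(arm.job_done())
E
```

```text
[ 0.61898561 -0.1221976   0.11129554] [-3.09332131  0.15940321  6.61540061] 61.66759990272112
the job is handed in; nothing more can be done
None
```

I handed the job in at about 27 s, with no verdict returned: spindle oiled and turned so its flat faces the pin, and the collar gripped at about 60 N on the spindle, screw towards the pin, holding the cup down an estimated 4–5 mm.

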